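# Centre the egg cup on its stand

## Robot

A 6-joint arm with a two-finger parallel gripper is mounted at the origin on a cart in front of the work surface, level with it; the furniture and walls round the work are solid. World frame = base frame: x ahead of the robot, y to its left, z up, the work surface at z = 0. Lengths are in m, angles in degrees, forces in N, time in s.
With the tool pointing down it reaches from about 0.375 to 0.9 m from the base axis. Payload 3.1 kg.
Tool frame: the origin (TCP) lies at the very end of the fingers, on their centre line; the grasp point (between the pads) lies 19 mm behind it (bot.grip_point_offset is the distance from the TCP to the grasp point, in m); z points along the fingers, x is the direction in which the jaws open and shut, and the axes are right-handed (so a half turn about z gives the same grasp; the last joint's range is limited). The gripper opens to 87 mm and grips with 3 to 60 N. Pads are 19 mm wide; open, the fingers measure 117 mm over their backs; the gripper's body (75 mm by 190 mm) begins 51 mm behind the grasp point.
Start: joints at [-75.602, 30.224, 82.088, -0, 67.689, -10.227], TCP at [0.26, -0.568, 0.223] pointing down, gripper open.
Joint ranges: [-176.69, 176.69], [-43.24, 126.21], [12.49, 139.97], [-82, 262], [0, 151.66], [-163.58, 163.58]. Speed limits (degrees/s): [159.86, 159.86, 180, 180, 180, 180].

## Interface

Orientations are given as a 3x3 rotation matrix whose columns are the frame's x, y, z axes.
In Python, from rig import bot, capture, recognise, place_of gives the robot as it stands.
- The arm moves only by the tool send_rows, never from a script. Its argument "motion" is a list of rows, each a list of 2 entries, a list of its own where there are three numbers: the shift along the tool's x, y, z in mm, then the turn about the tool's z in rad. A call has exactly 5 rows; each row shifts and turns the pose as measured when the row begins, along the tool's axes as they then stand; what a row does not reach is not made up. A row lasts 1/12 s, in which the tool goes at most 41.7 mm and 7.16 degrees, less where a joint would pass 70% of its speed; a pose out of reach is approached as far as the arm can. A call with a gripper value outside its range is refused whole. "gripper" is the closure, from 0 (fully open) to 1 (shut), set as the call begins (left out, the last holds). The fingers move at their own pace and stop on an object; the grip force is fixed at half the most. Time passes only in rows, so rows that do not move let the fingers close, or fill a call up. It gives the time, the measured TCP pose, the force and the opening at its end, in the units of the state.
- bot.read_state(): the state, without advancing time (a new reading comes with each control period).
- capture(name): name is "scene" or "side" or "wrist"; returns a dict with "image" (384x512x3 uint8, blue, green, red), "fx", "fy", "cx", "cy" (pixels), "dist_coeffs" ([k1, k2, p1, p2, k3] as OpenCV has them; the pictures are not rectified), "rvec" (rotation vector, rad) and "tvec" (3), from world to camera coordinates, as OpenCV has them. Camera axes: x right, y down, z forward; pixel columns grow to the right and rows downward; lengths in m; the calibration is good to about 2 mm. A picture is of the moment at which its call begins. There is no depth.
- bot.hand_in(): hands the job in, once; it reports no verdict.
Trained networks look in the newest picture that a camera, given by its name, has taken for a name from the list of things; names that differ only in an ending like _2 or _b are one class to them, and where a whole thing is asked for, a point or a joint stands for the part that bears it (a point fixed in the world has none). Each returns a list of dicts, best first, with "p" (0 to 1); they miss things now and then, are a little off and sometimes report something else, mostly with a low value. They report only what shows in the picture. A call takes as long as a camera call. They do not tell look-alikes from the thing itself.
- recognise(camera, target): "xy" ([column, row] in pixels, amid what is visible of it).
- place_of(camera, target): "xy" ([column, row] in pixels: a listed point, or the origin of a listed thing).
The state is a dict: "time_s": time; "joint_positions": joint angles; "qvel": joint speeds; "tau": joint torques, N m; "position": TCP position; "tcp_rot": TCP orientation; "force": force on the tool from outside, world axes, zero at the start; "moment": the same for the moment, N m; "opening": opening from 0.0 (shut) to 1.0 (fully open).
Only numpy, scipy, OpenCV 4.12 (cv2) and the standard library are available. Lean on these libraries where they do the work, as an engineer would, in place of code of your own. Each camera call takes 0.05 s, during which the arm holds its last target.

## Task

The egg cup, with its egg standing loose in it, is near the edge of the small round wooden stand. With light touches of the fingertips at the foot of the cup, nudge it to the middle of the stand, so that its foot lies inside the pale ring all round, and then let go of it. Do not lift the cup, tip it or touch the egg, keep the egg in it, and leave the stand and everything else where they are.

Things in the scene. Friction and masses are not known exactly. Their poses are not given: they have to be found in the camera images.
- stand: Loose, heavy (0.9 kg) turned dark-wood pedestal on the worktop, left of the dish rack; 45 mm high, flat round top of 110 mm diameter at z = 45 mm, foot 100 mm diameter. A thin pale ring (inner diameter 60 mm, outer 65 mm, flush) is inlaid in the top round its centre. Origin at the centre of its underside, z up through the centre of the top.
- egg_cup: Loose white ceramic egg cup on the stand's top, 20 to 30 mm off its centre, any direction; 0.11 kg. Round: foot 46 mm diameter, edge upright to 7 mm height, thin stem, bowl 43 mm diameter at the rim, 33 mm high. The foot is widest: an upright finger with its tip under 7 mm above the stand meets it and the cup slides flat (friction about 0.6); pushed at rim or egg it may topple. Origin: centre of its underside, z up.
- egg_center (a point): Centre of the loose brown egg (37 mm diameter, 46 mm high, 45 g) that stands upright in the cup: about 42 mm above the stand's top; the egg's top is about 65 mm above it.
- egg: The same egg; origin at its lower end, z along the egg.
- bowl: White bowl, 150 mm diameter, 67 mm high, right of the dish rack. Origin at the centre of its underside. Leave alone.
- shaker: Glass shaker, 44 mm diameter, 90 mm high, origin at the centre of its underside. Leave alone.
- cup_small: Small striped cup with a handle, 65x88 mm, 50 mm high, origin at the underside. Leave alone.
- apple: Apple, 70 mm diameter, 65 mm high, origin at the underside. Leave alone.
- glass: Drinking glass, 79 mm diameter, 90 mm high, origin at the centre of its underside. Leave alone.
- garlic: Garlic bulb, 56 mm diameter, 56 mm high, origin at the underside. Leave alone.
There are look-alikes about, which are no part of the job. Of the things that look like the stand, the larger one is meant.

How it is judged:
By the outcome, as a careful person would: the job done as asked, in the order asked, and still so for the second after the job is handed in, with the robot touching nothing.
It also fails if it takes over 38 s, if anything falls off the work surface, if the arm or the gripper's body presses on something with over 40 N, if the wrist force passes 120 N, or if a joint passes its speed limit or range.

## Working session

There is one attempt and no reset: what is moved stays moved. The work goes in short steps, Python scripts to look and compute and a tool call to move; the robot and the scene stay as the last step left them, time stands still between calls to the robot, and variables do not carry over. Pictures are saved under pics/ and viewed, and the job is handed in when it is done.

Besides the shell and the picture viewer there is one more tool, called as name(argument=value, ...) on one line, values as JSON. send_rows: Moves the arm, as the interface text tells. Its arguments: {"type":"object","properties":{"motion":{"type":"array","items":{"type":"array"}},"gripper":{"type":"number"}},"required":["motion"]}

```bash
mkdir -p pics; ls; cat > h.py <<'E'
import numpy as np, cv2
from rig import bot, capture, recognise, place_of
def ray(c,xy):
    K=np.array([[c['fx'],0,c['cx']],[0,c['fy'],c['cy']],[0,0,1]])
    R=cv2.Rodrigues(np.array(c['rvec'],float))[0]; t=np.array(c['tvec'],float).ravel()
    u=cv2.undistortPoints(np.array(xy,float).reshape(-1,1,2),K,np.array(c['dist_coeffs'],float)).reshape(-1,2)
    d=np.c_[u,np.ones(len(u))]@R
    return -R.T@t,d
def onz(c,xy,z):
    o,d=ray(c,xy); return o+d*((z-o[2])/d[:,2])[:,None]
def proj(c,P):
    K=np.array([[c['fx'],0,c['cx']],[0,c['fy'],c['cy']],[0,0,1]])
    return cv2.projectPoints(np.array(P,float).reshape(-1,1,3),np.array(c['rvec'],float),np.array(c['tvec'],float),K,np.array(c['dist_coeffs'],float))[0].reshape(-1,2)
E
python3 - <<'E'
from h import *
s=bot.read_state(); print(s['time_s'],s['position'],s['tcp_rot'],s['opening'])
for n in ['scene','side']:
    c=capture(n); cv2.imwrite(f'pics/{n}0.png',c['image'])
    print(n, ray(c,[[256,192]]))
    for t,z in [('stand',0),('egg_cup',.045),('egg_center',.087)]:
        for r in place_of(n,t): print(t,r,onz(c,[r['xy']],z).round(4))
    print(bot.read_state()['time_s'])
E
```

```text
pics
0.0 [ 0.2602539  -0.56742208  0.22160526] [[ 4.16697258e-01 -9.09045153e-01 -5.52615004e-04]
 [-9.09042885e-01 -4.16697472e-01  2.06163809e-03]
 [-2.10439539e-03 -3.56728203e-04 -9.99997722e-01]] 0.9999247989319278
scene (array([-0.2017635 ,  1.33573716,  0.97662598]), array([[ 0.42703915, -0.74040672, -0.51945012]]))
stand {'xy': [237.1, 241.1], 'p': 0.96} [[ 0.4933  0.2778 -0.    ]]
stand {'xy': [233.7, 266.4], 'p': 0.7} [[0.4305 0.4029 0.    ]]
egg_cup {'xy': [191.9, 227.2], 'p': 0.69} [[0.6518 0.3342 0.045 ]]
egg_cup {'xy': [232.8, 229.7], 'p': 0.5} [[0.5101 0.2764 0.045 ]]
egg_center {'xy': [230.5, 221.0], 'p': 0.59} [[0.513  0.2834 0.087 ]]
egg_center {'xy': [232.5, 226.0], 'p': 0.48} [[0.4906 0.306  0.087 ]]
0.2
side (array([-0.46999959,  1.08628174,  1.35256628]), array([[ 0.51755859, -0.54361838, -0.66098428]]))
stand {'xy': [221.8, 243.1], 'p': 0.74} [[0.4913 0.2722 0.    ]]
stand {'xy': [203.2, 271.1], 'p': 0.65} [[0.4458 0.4096 0.    ]]
egg_cup {'xy': [213.0, 229.3], 'p': 0.62} [[0.534  0.2718 0.045 ]]
egg_cup {'xy': [214.0, 230.3], 'p': 0.43} [[0.5274 0.2729 0.045 ]]
egg_center {'xy': [211.4, 223.5], 'p': 0.54} [[0.5276 0.2812 0.087 ]]
0.4
```

```bash
python3 - <<'E'
import cv2
a=cv2.imread('pics/scene0.png');b=cv2.imread('pics/side0.png')
f=lambda i,x,y:cv2.resize(i[y:y+100,x:x+133],None,fx=6,fy=6,interpolation=cv2.INTER_CUBIC)
cv2.imwrite('pics/cs.png',f(a,170,190));cv2.imwrite('pics/cd.png',f(b,150,190))
E
```

```text
(no output)
```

View pics/scene0.png

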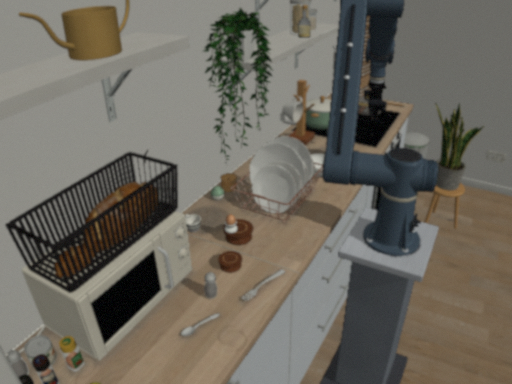

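View pics/cs.png

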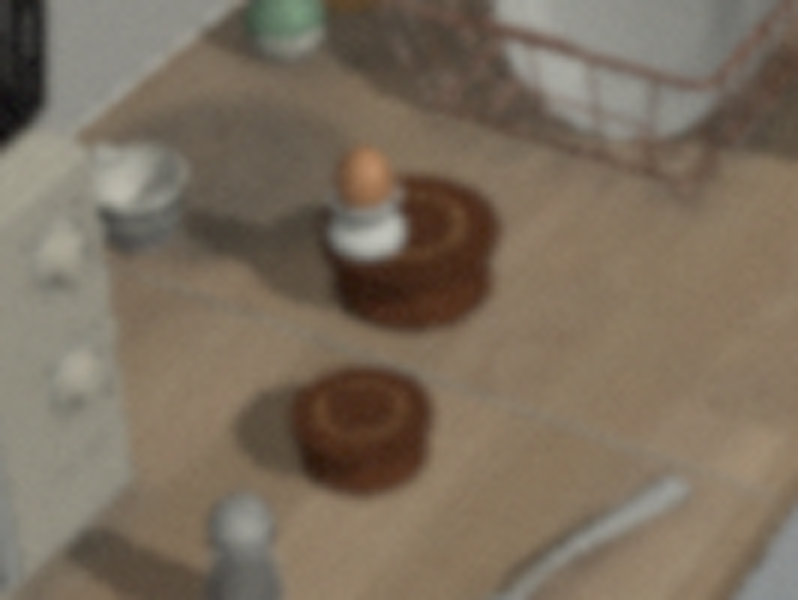

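View pics/cd.png

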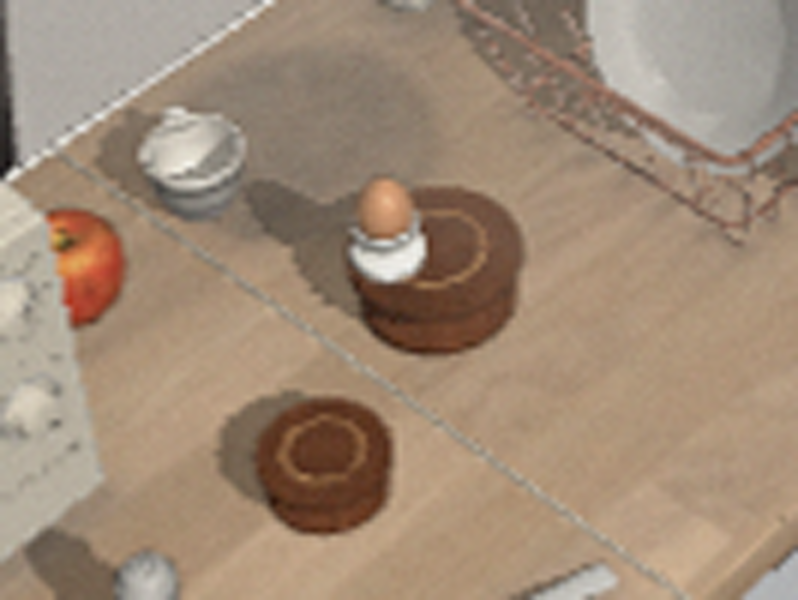

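View pics/side0.png

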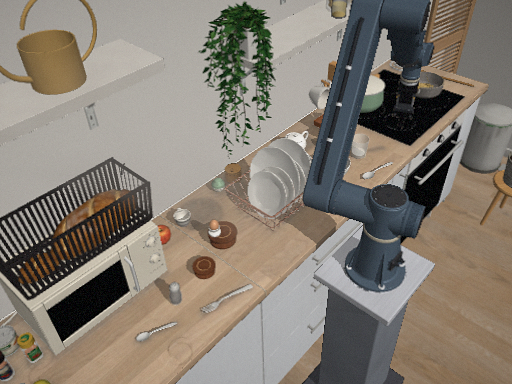

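```bash
python3 - <<'E'
from h import *
cs={n:capture(n) for n in ['scene','side']}
from scipy.optimize import minimize
def circ(x,y,z,r): 
    a=np.linspace(0,2*np.pi,60); return np.c_[x+r*np.cos(a),y+r*np.sin(a),z+0*a]
# rough points from crops
c=cs['side']
tp=lambda P,x,y:[[x+p[0]/6,y+p[1]/6] for p in P]
# foot bottom/stand extremes in side crop
L=onz(c,tp([[347,255],[523,250],[440,187]],150,190),.045);print('stand rim',L.round(4))
print('ring right', onz(c,tp([[488,248],[435,287],[440,211]],150,190),.045).round(4))
print('cup foot side L/R/bot',onz(c,tp([[347,250],[427,248],[388,284]],150,190),.045+.003).round(4))
print('small cup',onz(c,tp([[193,215]],150,190),0),'apple',onz(c,[[165,243]],0),'shaker',onz(c,[[176,302]],0),'oven corner',onz(c,[[166,272]],0),'rack',onz(c,tp([[740,240],[520,95]],150,190),0))
def draw(n,st,cu):
    c=cs[n];x,y=(150,190) if n=='side' else (170,190)
    im=cv2.resize(c['image'][y:y+100,x:x+133],None,fx=6,fy=6,interpolation=cv2.INTER_CUBIC)
    for C,col in [(circ(*st,.045,.055),(0,255,0)),(circ(*st,.045,.031),(0,255,255)),(circ(*st,0,.05),(0,255,0)),(circ(*cu,.045,.023),(255,0,0)),(circ(*cu,.052,.023),(255,0,0)),(circ(*cu,.078,.0215),(255,0,255))]:
        p=(proj(c,C)-[x,y]+.5)*6
        cv2.polylines(im,[p.astype(int)],True,col,1)
    return im
import sys
st=(.492,.275);cu=(.517,.280)
cv2.imwrite('pics/ov_side.png',draw('side',st,cu));cv2.imwrite('pics/ov_scene.png',draw('scene',st,cu))
E
```

```text
stand rim [[0.5366 0.2958 0.045 ]
 [0.4569 0.2215 0.045 ]
 [0.5353 0.2161 0.045 ]]
ring right [[0.4746 0.2345 0.045 ]
 [0.476  0.2793 0.045 ]
 [0.5201 0.2312 0.045 ]]
cup foot side L/R/bot [[0.5374 0.2947 0.048 ]
 [0.5011 0.2611 0.048 ]
 [0.4974 0.2981 0.048 ]]
small cup [[0.67359209 0.30922213 0.        ]] apple [[0.65386676 0.41133529 0.        ]] shaker [[0.41815927 0.55871526 0.        ]] oven corner [[0.5428489  0.49843489 0.        ]] rack [[0.38924048 0.09422008 0.        ]
 [0.59155246 0.08826137 0.        ]]
```

View pics/ov_side.png

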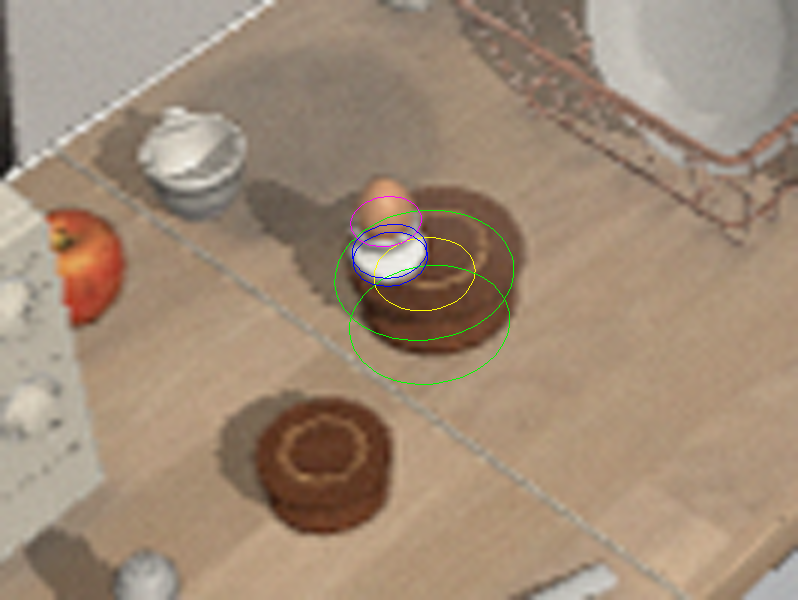

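View pics/ov_scene.png

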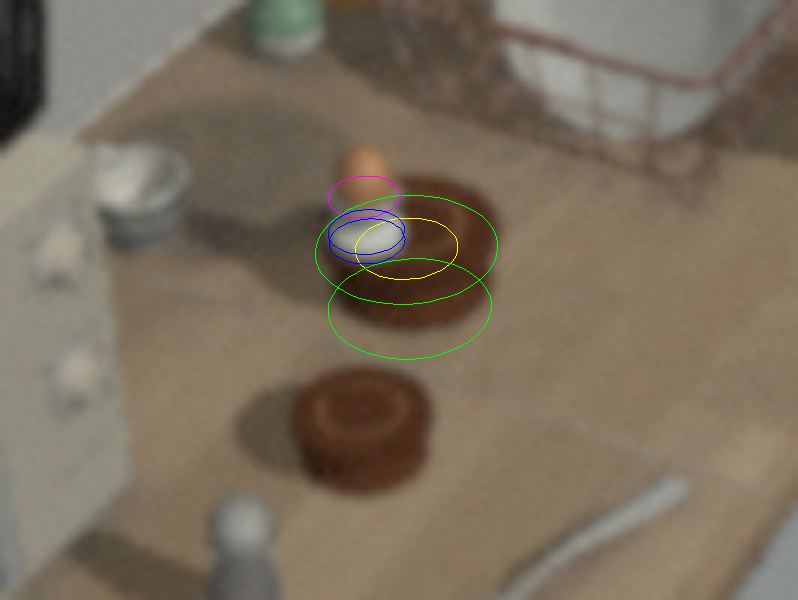

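```bash
python3 - <<'E'
from h import *
a=capture('scene');b=capture('side')
def tri(p,q):
    o,d=ray(a,[p]);o2,d2=ray(b,[q]);d=d[0];d2=d2[0]
    s=np.linalg.lstsq(np.c_[d,-d2],o2-o,rcond=None)[0]
    A=o+s[0]*d;B=o2+s[1]*d2
    return ((A+B)/2).round(3),np.linalg.norm(A-B).round(3)
print('plate',tri((287,136),(286,139)))
print('plant bottom',tri((225,157),(232,153)))
print('oven top corner',tri((187,210),(159,226)))
s=place_of
print('stand',tri((170+425/6,190+238/6),(150+438/6,190+250/6)))
print(onz(b,[[150+437/6,190+249/6]],.045),onz(a,[[170+417/6,190+228/6]],.045))
S=bot.read_state();R=S['tcp_rot'];P=S['position']
for w in [(.26,-.5,.37),(.40,-.1,.38),(.42,.18,.38),(.46,.22,.38)]:
    print(w,(R.T@(np.array(w)-P)*1000).round()); P=np.array(w)
E
```

```text
plate (array([ 0.478, -0.09 ,  0.281]), np.float64(0.014))
plant bottom (array([ 0.718, -0.018,  0.154]), np.float64(0.017))
oven top corner (array([0.511, 0.508, 0.264]), np.float64(0.009))
stand (array([0.492, 0.256, 0.043]), np.float64(0.01))
[[0.49797896 0.25577709 0.045     ]] [[0.49400883 0.25605101 0.045     ]]
(0.26, -0.5, 0.37) [ -62.  -28. -147.]
(0.4, -0.1, 0.38) [-305. -294.  -10.]
(0.42, 0.18, 0.38) [-246. -135.   -0.]
(0.46, 0.22, 0.38) [-20. -53.  -0.]
```

send_rows(motion=[[[-6,-6,-38],0],[[-10,-6,-38],0],[[-12,-6,-38],0],[[-20,-12,-34],0],[[-28,-18,-20],0]])

```text
time_s: 1.02
position: [0.2705, -0.4799, 0.3887]
tcp_rot: [[0.412, -0.911, -0.005], [-0.911, -0.412, 0.014], [-0.015, -0.002, -1.0]]
force: [0.6, -0.8, 0.1]
opening: 0.998
```

send_rows(motion=[[[-28,-28,0],0],[[-28,-28,0],0],[[-28,-28,0],0],[[-28,-28,0],0],[[-28,-28,0],0]])

```text
time_s: 1.43
position: [0.3421, -0.2926, 0.3985]
tcp_rot: [[0.404, -0.915, 0.004], [-0.915, -0.404, -0.005], [0.006, -0.002, -1.0]]
force: [-0.0, -1.1, -0.4]
opening: 1.003
```

send_rows(motion=[[[-31,-26,0],0],[[-31,-26,0],0],[[-31,-26,0],0],[[-31,-26,0],0],[[-32,-24,0],0]])

```text
time_s: 1.85
position: [0.3965, -0.0914, 0.3994]
tcp_rot: [[0.401, -0.916, 0.009], [-0.916, -0.401, -0.008], [0.011, -0.005, -1.0]]
force: [1.0, 0.1, -0.7]
opening: 0.997
```

send_rows(motion=[[[-36,-18,0],0],[[-36,-18,0],0],[[-36,-18,0],0],[[-36,-18,0],0],[[-36,-18,0],0]])

```text
time_s: 2.27
position: [0.4061, 0.1169, 0.3996]
tcp_rot: [[0.4, -0.917, 0.016], [-0.917, -0.4, -0.009], [0.015, -0.011, -1.0]]
force: [0.4, -0.9, 0.2]
opening: 0.999
```

send_rows(motion=[[[-18,-14,0],-0.1],[[-18,-14,0],-0.1],[[-16,-14,0],-0.1],[[-12,-14,0],-0.1],[[0,0,0],-0.07]], gripper=0.65)

```text
time_s: 2.68
position: [0.4172, 0.2135, 0.4003]
tcp_rot: [[0.792, -0.61, 0.02], [-0.61, -0.792, -0.005], [0.018, -0.008, -1.0]]
force: [0.2, 0.3, -0.5]
opening: 0.713
```

```bash
python3 - <<'E'
from h import *
c=capture('wrist');cv2.imwrite('pics/w1.png',c['image'])
s=bot.read_state();print(s['position'],s['tcp_rot'],s['opening'],s['time_s'])
for t,z in [('stand',0),('egg_cup',.045),('egg_center',.087)]:
    for r in place_of('wrist',t): print(t,r,onz(c,[r['xy']],z).round(4))
print(ray(c,[[256,192]]))
E
```

```text
[0.41689832 0.21240466 0.400212  ] [[ 0.79273585 -0.60927249  0.01889213]
 [-0.60928486 -0.79293051 -0.00575908]
 [ 0.01848899 -0.00694526 -0.99980494]] 0.6641943064296275 2.7333
stand {'xy': [273.1, 101.1], 'p': 0.93} [[0.5083 0.2529 0.    ]]
stand {'xy': [193.0, 55.0], 'p': 0.91} [[0.4426 0.4027 0.    ]]
egg_cup {'xy': [272.9, 83.6], 'p': 0.56} [[0.5211 0.2774 0.045 ]]
egg_center {'xy': [275.8, 79.1], 'p': 0.62} [[0.5237 0.2796 0.087 ]]
(array([0.46179738, 0.2737399 , 0.56359631]), array([[-0.14395911, -0.23891619, -0.96045809]]))
```

View pics/w1.png

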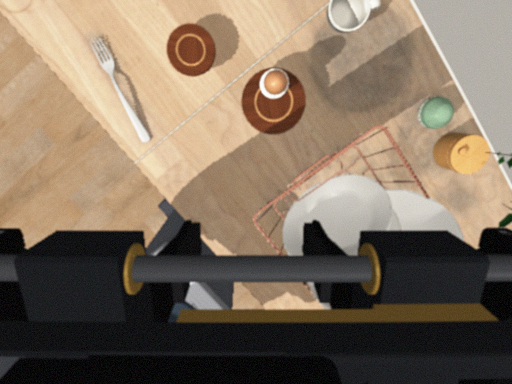

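```bash
python3 - <<'E'
from h import *
c=capture('wrist')
def circ(x,y,z,r): 
    a=np.linspace(0,2*np.pi,60); return np.c_[x+r*np.cos(a),y+r*np.sin(a),z+0*a]
x,y,k=225,50,8
raw=cv2.resize(c['image'][y:y+90,x:x+96],None,fx=k,fy=k,interpolation=cv2.INTER_CUBIC)
st=(.500,.2555);cu=(.519,.279)
im=raw.copy()
for C,col in [(circ(*st,.045,.055),(0,255,0)),(circ(*st,.045,.031),(0,255,255)),(circ(*cu,.045,.023),(255,0,0)),(circ(*cu,.078,.0215),(255,0,255))]:
    p=(proj(c,C)-[x,y]+.5)*k
    cv2.polylines(im,[p.astype(int)],True,col,1)
cv2.imwrite('pics/w2.png',im)
E
```

```text
(no output)
```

View pics/w2.png

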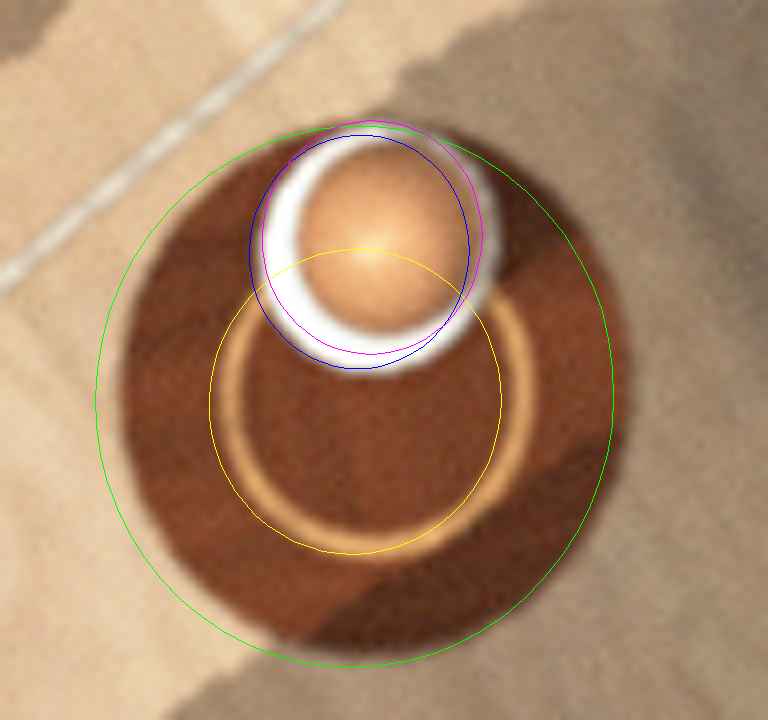

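send_rows(motion=[[[9,-31,10],0],[[9,-31,15],0],[[9,-31,20],0],[[9,-31,24],0],[[7,-30,25],0]])

```text
time_s: 3.35
position: [0.5535, 0.3, 0.3152]
tcp_rot: [[0.774, -0.632, 0.035], [-0.632, -0.775, -0.005], [0.03, -0.018, -0.999]]
force: [0.4, 0.5, 0.5]
opening: 0.352
```

send_rows(motion=[[[0,0,35],0],[[0,0,35],0],[[0,0,30],0],[[0,0,10],0],[[0,0,0],0]])

```text
time_s: 3.77
position: [0.5645, 0.2978, 0.1952]
tcp_rot: [[0.766, -0.642, 0.034], [-0.642, -0.767, -0.005], [0.029, -0.018, -0.999]]
force: [0.8, -0.0, 0.4]
opening: 0.351
```

```bash
cat > look.py <<'E'
from h import *
import sys
c=capture('wrist');cv2.imwrite(sys.argv[1],c['image'])
s=bot.read_state();print(s['position'].round(4),s['tcp_rot'].round(3).tolist(),s['opening'],s['time_s'],s['qvel'].max())
for t,z in [('stand',0),('egg_cup',.045),('egg_center',.087)]:
    for r in place_of('wrist',t): print(t,r,onz(c,[r['xy']],z).round(4))
print('tcp px',proj(c,[s['position']]))
E
python3 look.py pics/w3.png
```

```text
[0.5647 0.2978 0.1962] [[0.766, -0.642, 0.034], [-0.642, -0.767, -0.005], [0.029, -0.019, -0.999]] 0.3460011175462778 3.8167 0.7819947744803604
egg_cup {'xy': [232.5, 216.7], 'p': 0.95} [[0.5246 0.2753 0.045 ]]
egg_center {'xy': [227.1, 230.4], 'p': 0.93} [[0.5223 0.2786 0.087 ]]
egg_center {'xy': [229.9, 216.5], 'p': 0.69} [[0.5341 0.2879 0.087 ]]
tcp px [[249.57189009 236.66929391]]
```

View pics/w3.png

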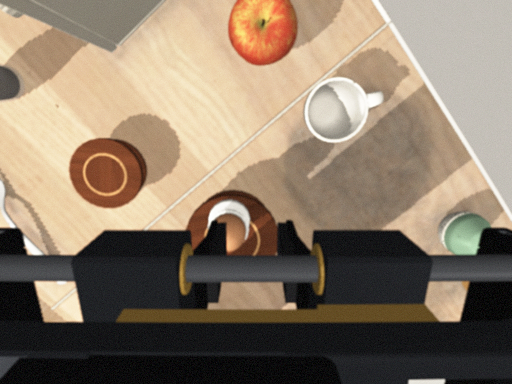

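send_rows(motion=[[[-8,0,0],-0.04],[[-9,0,0],-0.04],[[-6,0,0],0],[[0,0,0],0],[[0,0,0],0]])

```text
time_s: 4.38
position: [0.554, 0.3156, 0.2118]
tcp_rot: [[0.815, -0.576, 0.064], [-0.578, -0.816, 0.006], [0.049, -0.042, -0.998]]
force: [1.0, -0.1, -0.2]
opening: 0.35
```

```bash
python3 look.py pics/w4.png; python3 - <<'E'
import cv2
i=cv2.imread('pics/w4.png')
cv2.imwrite('pics/w4c.png',cv2.resize(i[160:280,170:330],None,fx=5,fy=5,interpolation=cv2.INTER_CUBIC))
E
```

```text
[0.5541 0.3157 0.212 ] [[0.815, -0.576, 0.064], [-0.578, -0.816, 0.006], [0.049, -0.042, -0.998]] 0.35016174015679785 4.4333 0.8377420778133174
stand {'xy': [133.9, 169.9], 'p': 0.63} [[0.4429 0.4007 0.    ]]
egg_cup {'xy': [242.3, 219.6], 'p': 0.59} [[0.5245 0.277  0.045 ]]
egg_center {'xy': [238.9, 235.5], 'p': 0.59} [[0.5193 0.2772 0.087 ]]
tcp px [[249.42302818 235.95336738]]
```

View pics/w4c.png

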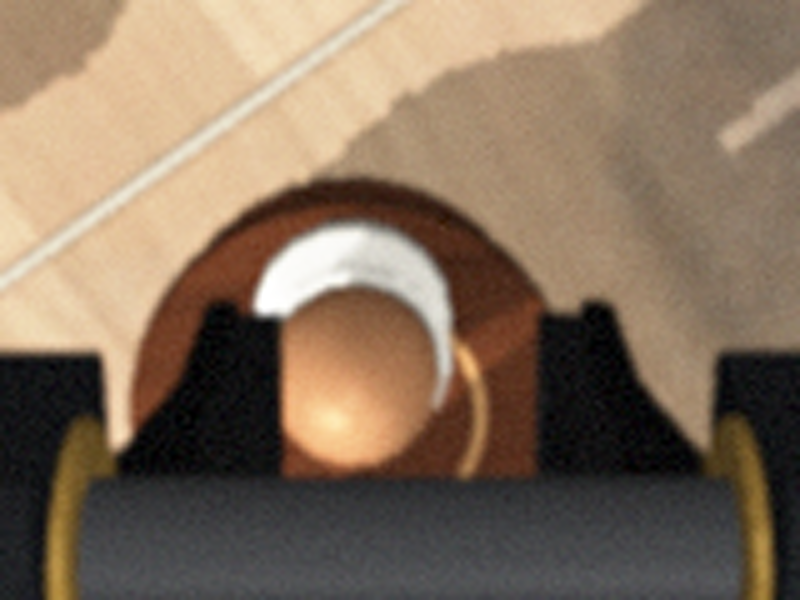

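send_rows(motion=[[[0,0,0],0],[[0,0,0],0],[[0,0,0],0],[[0,0,0],0],[[0,0,0],0]])

```text
time_s: 5.0
position: [0.5541, 0.3141, 0.2092]
tcp_rot: [[0.814, -0.578, 0.06], [-0.579, -0.815, 0.004], [0.046, -0.038, -0.998]]
force: [0.4, 0.5, -0.2]
opening: 0.347
```

```bash
python3 - <<'E'
from h import *
s=bot.read_state();print(s['position'].round(4),s['tcp_rot'].round(3).tolist(),s['qvel'],s['joint_positions'],s['tau'])
E
```

```text
[0.5541 0.3141 0.2092] [[0.814, -0.578, 0.06], [-0.579, -0.815, 0.004], [0.046, -0.038, -0.998]] [-0.19909669  0.15182493  0.03534639 -0.02126007  0.01750122  0.1735001 ] [19.97587898 30.75256436 83.58123597 -1.07888211 62.37352577 55.8534382 ] [ 2.16637360e-03 -4.42456484e+01 -1.74980521e+01  1.18021693e-02
 -2.48777149e-01  4.96172870e-03]
```

send_rows(motion=[[[0,0,-20],0],[[0,0,-35],0],[[0,0,-35],0],[[0,0,0],0],[[0,0,0],0]])

```text
time_s: 5.42
position: [0.5474, 0.3129, 0.2991]
tcp_rot: [[0.814, -0.579, 0.052], [-0.58, -0.815, 0.001], [0.042, -0.031, -0.999]]
force: [0.2, -0.4, 0.1]
opening: 0.352
```

send_rows(motion=[[[0,0,3],0],[[0,0,5],0],[[0,0,7],0],[[0,0,8],0],[[0,0,8],0]])

```text
time_s: 5.83
position: [0.5485, 0.3126, 0.2639]
tcp_rot: [[0.814, -0.579, 0.051], [-0.58, -0.815, 0.001], [0.041, -0.03, -0.999]]
force: [-0.1, -0.4, -0.5]
opening: 0.352
```

send_rows(motion=[[[0,0,-40],0],[[0,0,0],0],[[0,0,-40],0],[[0,0,0],0],[[0,0,5],0]])

```text
time_s: 6.25
position: [0.5395, 0.3102, 0.3224]
tcp_rot: [[0.814, -0.58, 0.026], [-0.58, -0.814, -0.009], [0.026, -0.008, -1.0]]
force: [-0.1, -0.2, -1.7]
opening: 0.35
```

send_rows(motion=[[[0,0,10],0],[[0,0,14],0],[[0,0,18],0],[[0,0,18],0],[[0,0,18],0]])

```text
time_s: 6.67
position: [0.5442, 0.3105, 0.2396]
tcp_rot: [[0.814, -0.58, 0.033], [-0.58, -0.814, -0.006], [0.03, -0.015, -0.999]]
force: [0.8, 0.7, 0.7]
opening: 0.348
```

send_rows(motion=[[[0,0,0],0],[[0,0,-40],0],[[0,0,0],0],[[0,0,-40],0],[[0,0,0],0]])

```text
time_s: 7.08
position: [0.5368, 0.3088, 0.3045]
tcp_rot: [[0.814, -0.581, 0.01], [-0.581, -0.814, -0.014], [0.016, 0.005, -1.0]]
force: [0.8, 0.6, 1.1]
opening: 0.351
```

send_rows(motion=[[[0,0,-40],0],[[0,0,0],0],[[0,0,6],0],[[0,0,8],0],[[0,0,8],0]])

```text
time_s: 7.5
position: [0.5382, 0.3097, 0.3198]
tcp_rot: [[0.814, -0.58, 0.021], [-0.58, -0.814, -0.01], [0.023, -0.004, -1.0]]
force: [-0.4, -1.0, -0.7]
opening: 0.353
```

send_rows(motion=[[[0,0,10],0],[[0,0,14],0],[[1,-1,14],0],[[1,-1,14],0],[[1,-1,14],0]])

```text
time_s: 7.92
position: [0.5427, 0.3093, 0.2454]
tcp_rot: [[0.814, -0.58, 0.018], [-0.58, -0.814, -0.011], [0.021, -0.002, -1.0]]
force: [-0.1, -0.4, -0.2]
opening: 0.351
```

send_rows(motion=[[[0,0,14],0],[[0,0,14],0],[[0,0,14],0],[[0,0,12],0],[[0,0,8],0]])

```text
time_s: 8.33
position: [0.5389, 0.3064, 0.1691]
tcp_rot: [[0.814, -0.581, 0.004], [-0.581, -0.814, -0.016], [0.013, 0.01, -1.0]]
force: [-0.1, -0.2, 0.2]
opening: 0.352
```

send_rows(motion=[[[0,0,8],0],[[0,0,6],0],[[0,0,4],0],[[0,0,2],0],[[0,0,0],0]])

```text
time_s: 8.75
position: [0.5363, 0.3049, 0.1421]
tcp_rot: [[0.814, -0.581, -0.004], [-0.581, -0.814, -0.019], [0.008, 0.017, -1.0]]
force: [-0.2, -0.2, -0.1]
opening: 0.352
```

```bash
python3 look.py pics/w5.png; python3 - <<'E'
import cv2
i=cv2.imread('pics/w5.png')
cv2.imwrite('pics/w5c.png',cv2.resize(i[160:280,170:330],None,fx=5,fy=5,interpolation=cv2.INTER_CUBIC))
E
```

```text
[0.5365 0.3049 0.1424] [[0.814, -0.581, -0.003], [-0.581, -0.814, -0.019], [0.008, 0.017, -1.0]] 0.35042025986126196 8.8 0.25360279385609297
stand {'xy': [124.1, 151.5], 'p': 0.73} [[0.4461 0.4032 0.    ]]
egg_cup {'xy': [252.5, 220.8], 'p': 0.58} [[0.5204 0.2775 0.045 ]]
egg_center {'xy': [255.9, 238.7], 'p': 0.75} [[0.5236 0.2779 0.087 ]]
tcp px [[249.51168741 236.03714391]]
```

View pics/w5c.png

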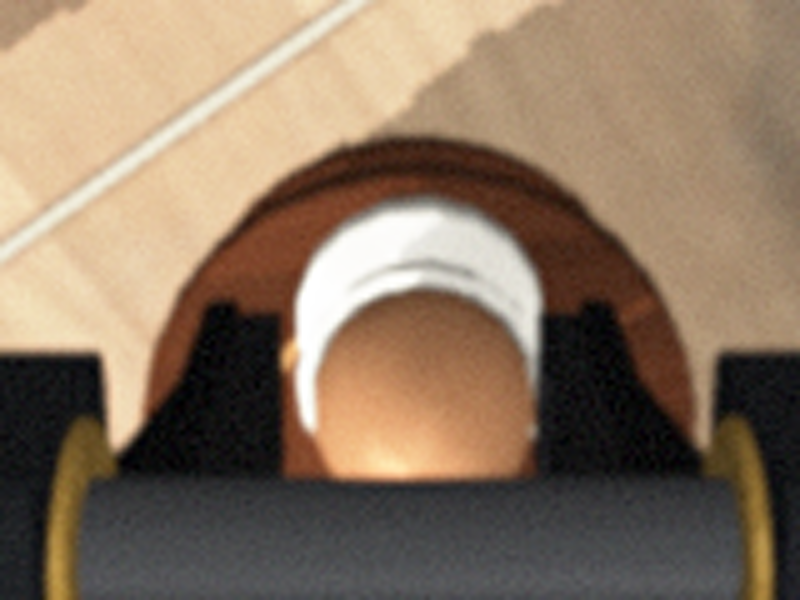

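```bash
python3 - <<'E'
from h import *
c=capture('wrist');s=bot.read_state();R=s['tcp_rot'];P=s['position']
im=c['image'];print(im[180:215,254].tolist())
X=R[:2,0];Y=R[:2,1]
def t(px,z):
    w=onz(c,[px],z)[0]; return w.round(4),((w[:2]-P[:2])@X*1000).round(1),((w[:2]-P[:2])@Y*1000).round(1)
for name,px,z in [('rim back',(170+82,160+36),.045),('rim bottom band',(252,160+27.5),.0),('foot back',(170+84,160+39.5),.046),('footL',(170+59.5,160+62),.05),('footR',(170+108.7,160+62),.05),('rimL',(170+30.5,160+78),.045),('rimR',(170+138,160+78),.045)]:print(name,*t(px,z))
E
```

```text
[[122, 149, 178], [124, 151, 179], [127, 154, 181], [122, 153, 179], [120, 149, 180], [116, 145, 174], [113, 142, 169], [91, 118, 140], [44, 61, 81], [20, 34, 56], [28, 39, 72], [24, 40, 73], [30, 37, 69], [25, 35, 56], [25, 34, 57], [20, 35, 67], [26, 47, 83], [29, 43, 86], [36, 55, 85], [69, 79, 98], [104, 112, 123], [140, 148, 152], [194, 206, 207], [239, 243, 244], [246, 250, 251], [245, 249, 249], [236, 241, 241], [228, 233, 235], [221, 228, 229], [221, 226, 229], [220, 228, 228], [214, 223, 226], [182, 190, 190], [166, 171, 177], [188, 198, 198]]
rim back [0.5351 0.2981 0.045 ] 2.6 6.8
rim bottom band [0.5325 0.2937 0.    ] 3.0 11.9
foot back [0.5348 0.2945 0.046 ] 4.4 9.9
footL [0.5039 0.2908 0.05  ] -18.6 30.8
footR [0.5415 0.2638 0.05  ] 27.7 31.0
rimL [0.4692 0.2923 0.045 ] -47.7 49.8
rimR [0.5546 0.2308 0.045 ] 57.5 50.2
```

send_rows(motion=[[[1,-3,0],0],[[1,-4,4],0],[[1,-4,8],0],[[1,-2,10],0],[[0,0,12],0]])

```text
time_s: 9.42
position: [0.5525, 0.3152, 0.1116]
tcp_rot: [[0.814, -0.581, 0.009], [-0.581, -0.814, -0.014], [0.015, 0.006, -1.0]]
force: [0.0, -0.6, 0.9]
opening: 0.348
```

send_rows(motion=[[[0,0,10],0],[[0,0,8],0],[[0,0,6],0],[[0,0,4],0],[[0,0,2],0]])

```text
time_s: 9.83
position: [0.5507, 0.3141, 0.0735]
tcp_rot: [[0.814, -0.581, 0.002], [-0.58, -0.814, -0.017], [0.011, 0.013, -1.0]]
force: [-0.0, 0.3, 0.6]
opening: 0.348
```

send_rows(motion=[[[0,0,5],0],[[0,0,6],0],[[-1,0,5],0],[[0,0,3],0],[[0,0,2],0]])

```text
time_s: 10.25
position: [0.5504, 0.3145, 0.051]
tcp_rot: [[0.814, -0.581, 0.003], [-0.581, -0.814, -0.016], [0.012, 0.011, -1.0]]
force: [-0.4, -0.1, -0.4]
opening: 0.35
```

```bash
python3 look.py pics/w6.png; python3 - <<'E'
import cv2
i=cv2.imread('pics/w6.png')
cv2.imwrite('pics/w6c.png',cv2.resize(i[160:280,170:330],None,fx=5,fy=5,interpolation=cv2.INTER_CUBIC))
E
```

```text
[0.5501 0.3144 0.0506] [[0.814, -0.581, 0.002], [-0.581, -0.814, -0.016], [0.011, 0.012, -1.0]] 0.3471242565208069 10.3 0.8262074235116209
stand {'xy': [70.7, 193.7], 'p': 0.78} [[0.4463 0.4026 0.    ]]
egg_cup {'xy': [244.1, 294.2], 'p': 0.82} [[0.5209 0.2793 0.045 ]]
tcp px [[249.02709157 236.19684285]]
```

View pics/w6c.png

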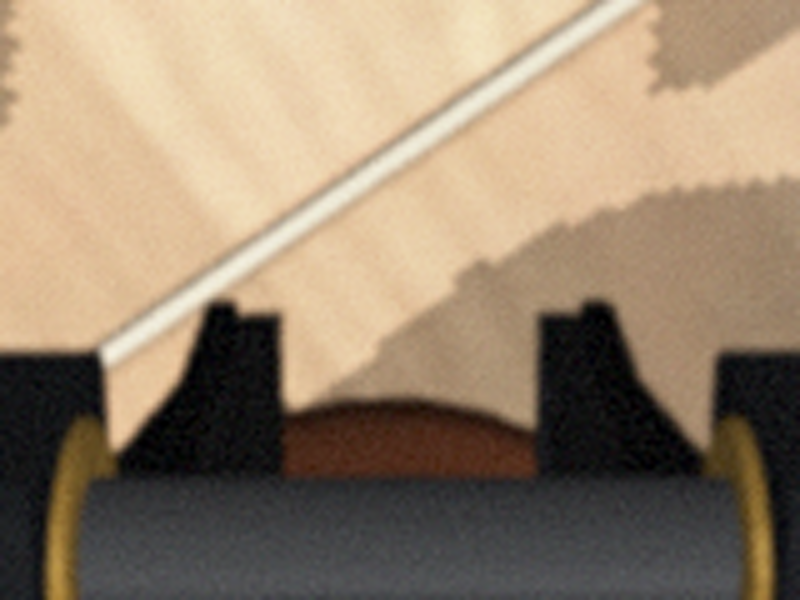

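send_rows(motion=[[[0,1,1],0],[[0,2,1],0],[[0,3,0],0],[[0,3,0],0],[[0,3,0],0]])

```text
time_s: 10.87
position: [0.5444, 0.3047, 0.0508]
tcp_rot: [[0.814, -0.58, 0.007], [-0.58, -0.814, -0.015], [0.014, 0.008, -1.0]]
force: [0.1, -0.1, -0.1]
opening: 0.352
```

send_rows(motion=[[[0,0,1],0],[[0,1,1],0],[[0,1,1],0],[[0,1,0],0],[[0,0,0],0]])

```text
time_s: 11.28
position: [0.5418, 0.301, 0.0478]
tcp_rot: [[0.814, -0.581, 0.006], [-0.581, -0.814, -0.015], [0.014, 0.009, -1.0]]
force: [-0.1, -0.0, -1.7]
opening: 0.35
```

```bash
cat > sd.py <<'E'
from h import *
import sys
n=sys.argv[1]
c=capture(n);x,y=(160,190) if n=='side' else (180,185)
im=cv2.resize(c['image'][y:y+75,x:x+100],None,fx=8,fy=8,interpolation=cv2.INTER_CUBIC)
cv2.imwrite(sys.argv[2],im)
s=bot.read_state();print(s['position'].round(4),s['force'].round(2),s['time_s'])
E
python3 sd.py side pics/s2.png;python3 sd.py scene pics/s3.png
```

```text
[0.5419 0.3011 0.0478] [-0.15  0.05 -0.12] 11.3333
[0.542  0.3012 0.0478] [-0.15  0.23  0.65] 11.3833
```

View pics/s2.png

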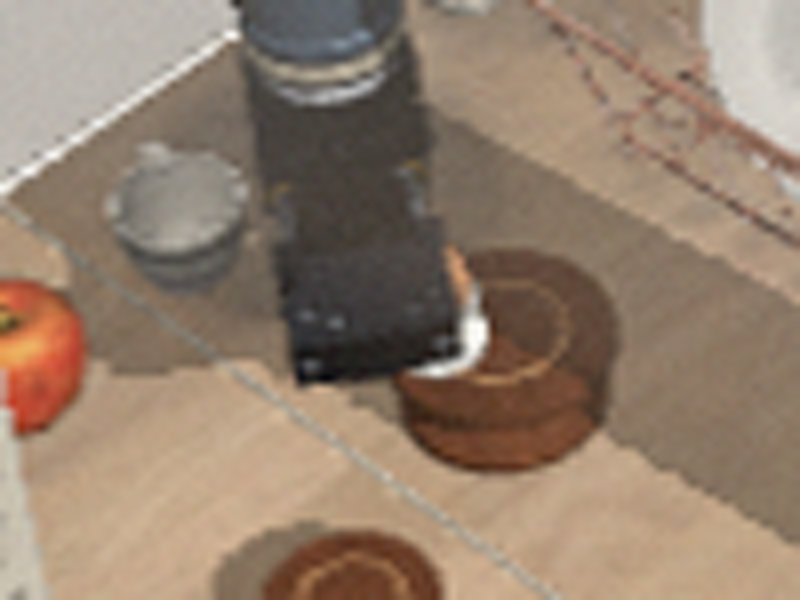

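View pics/s3.png

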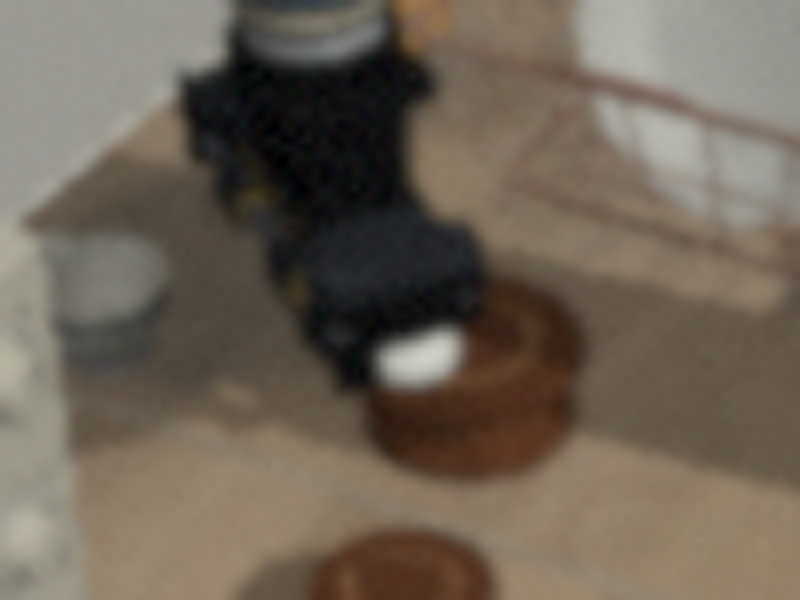

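send_rows(motion=[[[-1,2,-0.7],0],[[-0.5,2,0],0],[[0,2,0],0],[[0,2,0],0],[[0,2,0],0]])

```text
time_s: 11.8
position: [0.5351, 0.2945, 0.0488]
tcp_rot: [[0.814, -0.581, 0.008], [-0.581, -0.814, -0.013], [0.014, 0.006, -1.0]]
force: [-0.5, 0.7, -0.9]
opening: 0.352
```

send_rows(motion=[[[0,2,0],0],[[0,2,0],0],[[0,2,0],0],[[0,2,0],0],[[0,1,0],0]])

```text
time_s: 12.22
position: [0.5297, 0.2863, 0.049]
tcp_rot: [[0.814, -0.581, 0.009], [-0.581, -0.814, -0.013], [0.015, 0.005, -1.0]]
force: [1.2, 0.6, -0.8]
opening: 0.35
```

```bash
python3 sd.py side pics/s4.png
```

```text
[0.5296 0.2862 0.049 ] [-0.59 -0.1  -0.74] 12.2667
```

View pics/s4.png

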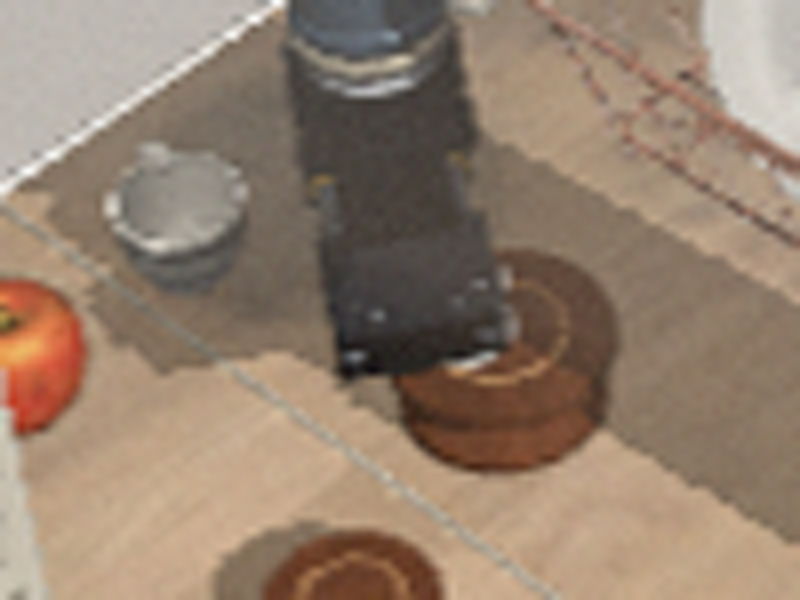

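send_rows(motion=[[[0,2,0],0],[[0,2,0],0],[[0,2,0],0],[[0,2,0],0],[[0,2,0],0]])

```text
time_s: 12.68
position: [0.5237, 0.2775, 0.0491]
tcp_rot: [[0.814, -0.581, 0.01], [-0.581, -0.814, -0.013], [0.016, 0.005, -1.0]]
force: [-0.4, 0.2, -1.0]
opening: 0.349
```

send_rows(motion=[[[0,1.5,0],0],[[0,1,0],0],[[0,0,0],0],[[0,0,0],0],[[0,0,0],0]])

```text
time_s: 13.1
position: [0.5217, 0.2747, 0.0491]
tcp_rot: [[0.814, -0.581, 0.009], [-0.581, -0.814, -0.013], [0.015, 0.005, -1.0]]
force: [0.6, 0.4, -0.4]
opening: 0.346
```

```bash
python3 sd.py side pics/s5.png
```

```text
[0.5217 0.2748 0.0491] [-0.06 -0.17 -1.06] 13.15
```

View pics/s5.png

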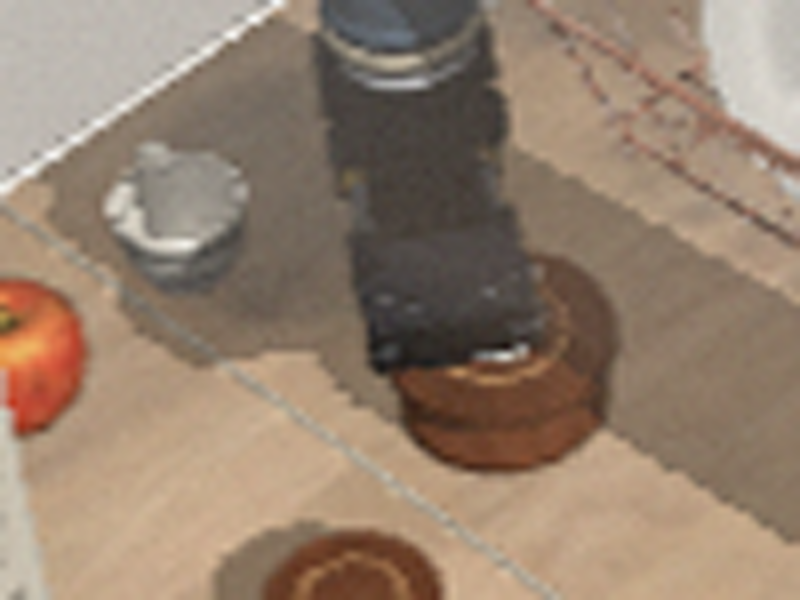

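send_rows(motion=[[[0,1,0],0],[[0,1,0],0],[[0,0,0],0],[[0,-1,0],0],[[0,-2,0],0]])

```text
time_s: 13.57
position: [0.5218, 0.2752, 0.0491]
tcp_rot: [[0.814, -0.581, 0.008], [-0.581, -0.814, -0.014], [0.015, 0.007, -1.0]]
force: [0.1, -0.4, 0.6]
opening: 0.352
```

send_rows(motion=[[[0,-3,0],0],[[0,-4,0],0],[[0,-6,0],0],[[0,-7,0],0],[[0,-6,0],0]])

```text
time_s: 13.98
position: [0.5374, 0.2976, 0.0488]
tcp_rot: [[0.814, -0.581, 0.006], [-0.581, -0.814, -0.015], [0.014, 0.008, -1.0]]
force: [0.1, 0.3, -1.0]
opening: 0.347
```

send_rows(motion=[[[0,-5,-4],0],[[0,-4,-10],0],[[0,-4,-14],0],[[0,-3,-18],0],[[0,0,-20],0]])

```text
time_s: 14.4
position: [0.5458, 0.3145, 0.1126]
tcp_rot: [[0.815, -0.58, -0.002], [-0.58, -0.815, -0.017], [0.009, 0.015, -1.0]]
force: [-0.5, 1.0, -0.2]
opening: 0.353
```

send_rows(motion=[[[0,-6,-20],0],[[0,-10,-20],0],[[0,-10,-15],0],[[0,-5,-8],0],[[0,0,0],0]])

```text
time_s: 14.82
position: [0.5673, 0.3453, 0.1848]
tcp_rot: [[0.815, -0.579, 0.007], [-0.579, -0.815, -0.014], [0.014, 0.007, -1.0]]
force: [0.5, -0.6, 0.2]
opening: 0.352
```

```bash
python3 sd.py side pics/s6.png; python3 look.py pics/w7.png;  python3 - <<'E'
import cv2
i=cv2.imread('pics/w7.png')
cv2.imwrite('pics/w7c.png',cv2.resize(i[160:280,170:330],None,fx=5,fy=5,interpolation=cv2.INTER_CUBIC))
E
```

```text
[0.5668 0.3448 0.184 ] [ 0.42 -0.12  0.36] 14.8667
[0.5655 0.344  0.1826] [[0.815, -0.579, 0.003], [-0.579, -0.815, -0.016], [0.011, 0.011, -1.0]] 0.34877067943701573 14.9167 2.5125372340166643
stand {'xy': [140.2, 189.9], 'p': 0.74} [[0.4433 0.4015 0.    ]]
stand {'xy': [250.2, 252.9], 'p': 0.65} [[0.5031 0.2521 0.    ]]
egg_center {'xy': [254.4, 292.0], 'p': 0.94} [[0.5076 0.2521 0.087 ]]
tcp px [[248.56934297 237.1224397 ]]
```

View pics/s6.png

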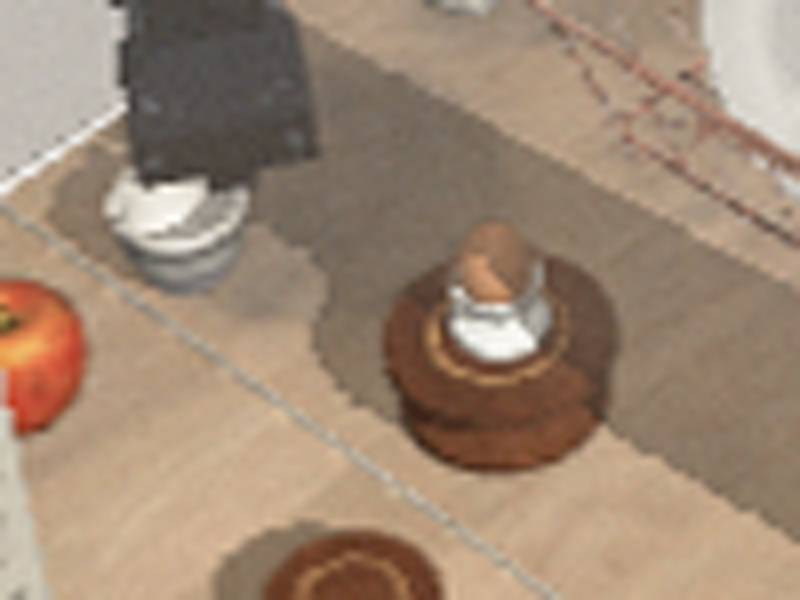

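View pics/w7c.png

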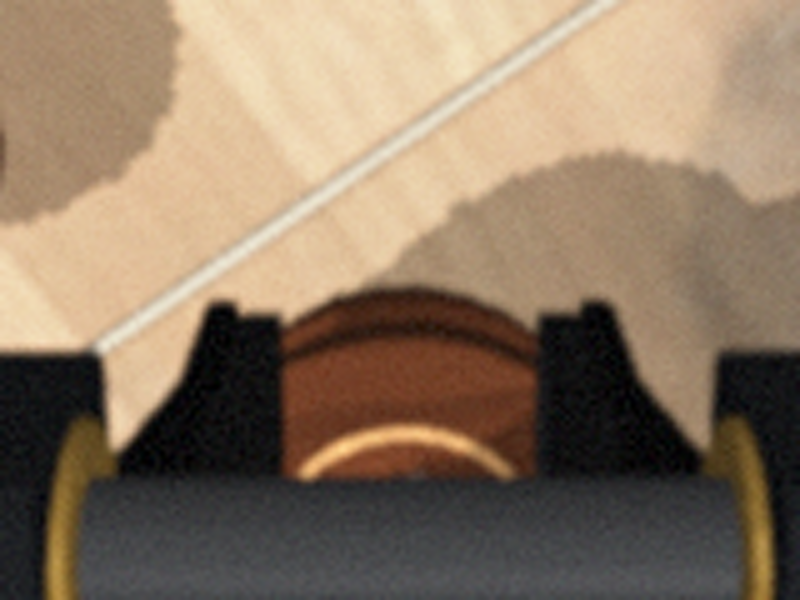

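send_rows(motion=[[[0,0,-25],0],[[0,0,-35],0],[[0,0,-35],0],[[0,0,-30],0],[[0,15,-20],0]])

```text
time_s: 15.48
position: [0.55, 0.33, 0.3159]
tcp_rot: [[0.814, -0.58, -0.032], [-0.581, -0.814, -0.029], [-0.009, 0.042, -0.999]]
force: [1.0, 0.5, 0.2]
opening: 0.35
```

send_rows(motion=[[[0,25,0],0],[[0,25,0],0],[[0,25,0],0],[[0,20,0],0],[[0,15,0],0]])

```text
time_s: 15.9
position: [0.4844, 0.2371, 0.3218]
tcp_rot: [[0.815, -0.579, -0.028], [-0.58, -0.814, -0.028], [-0.007, 0.039, -0.999]]
force: [0.2, -0.1, -0.1]
opening: 0.349
```

send_rows(motion=[[[0,10,0],0],[[0,5,0],0],[[0,0,0],0],[[0,0,0],0],[[0,0,0],0]])

```text
time_s: 16.32
position: [0.4722, 0.2215, 0.3199]
tcp_rot: [[0.812, -0.582, -0.036], [-0.583, -0.812, -0.03], [-0.012, 0.045, -0.999]]
force: [0.8, -0.2, 0.5]
opening: 0.35
```

```bash
python3 look.py pics/w8.png; python3 - <<'E'
from h import *
c=capture('wrist')
def circ(x,y,z,r): 
    a=np.linspace(0,2*np.pi,60); return np.c_[x+r*np.cos(a),y+r*np.sin(a),z+0*a]
p0=proj(c,[[.504,.252,.06]])[0].astype(int);print(p0)
x,y,k=p0[0]-55,p0[1]-45,7
im=cv2.resize(c['image'][y:y+90,x:x+110],None,fx=k,fy=k,interpolation=cv2.INTER_CUBIC)
cv2.imwrite('pics/w8r.png',im)
st=(.5044,.2517);cu=st
for C,col in [(circ(*st,.045,.055),(0,255,0)),(circ(*st,.045,.030),(0,255,255)),(circ(*cu,.045,.023),(255,0,0)),(circ(*cu,.078,.0215),(255,0,255))]:
    p=(proj(c,C)-[x,y]+.5)*k
    cv2.polylines(im,[p.astype(int)],True,col,1)
cv2.imwrite('pics/w8c.png',im)
E
```

```text
[0.4723 0.2217 0.3198] [[0.813, -0.582, -0.036], [-0.583, -0.812, -0.03], [-0.012, 0.045, -0.999]] 0.3481706682608283 16.3667 0.2009444883178382
stand {'xy': [168.6, 55.1], 'p': 0.91} [[0.4471 0.4053 0.    ]]
stand {'xy': [259.8, 117.4], 'p': 0.67} [[0.5058 0.2504 0.    ]]
egg_cup {'xy': [258.7, 117.8], 'p': 0.59} [[0.5058 0.2543 0.045 ]]
egg_center {'xy': [262.1, 117.1], 'p': 0.89} [[0.5117 0.2557 0.087 ]]
tcp px [[249.38319355 235.6865016 ]]
[258 120]
```

View pics/w8r.png

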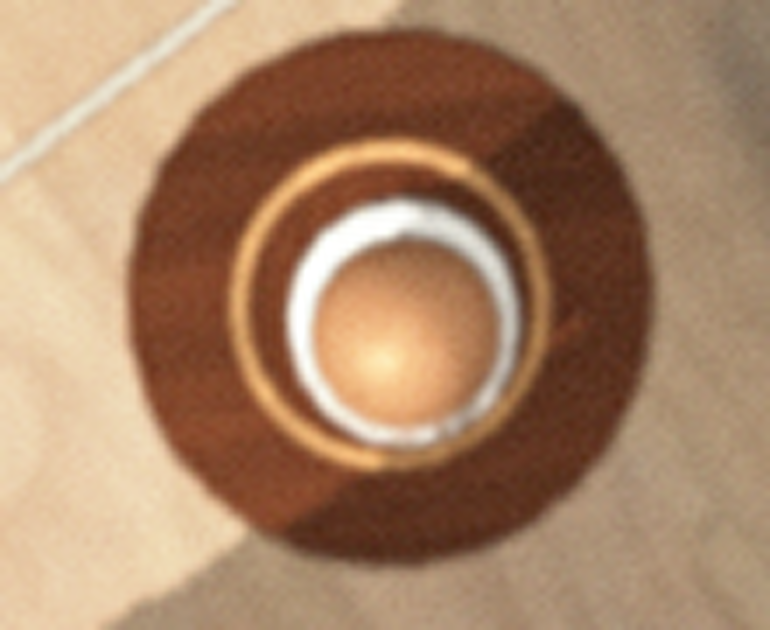

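View pics/w8c.png

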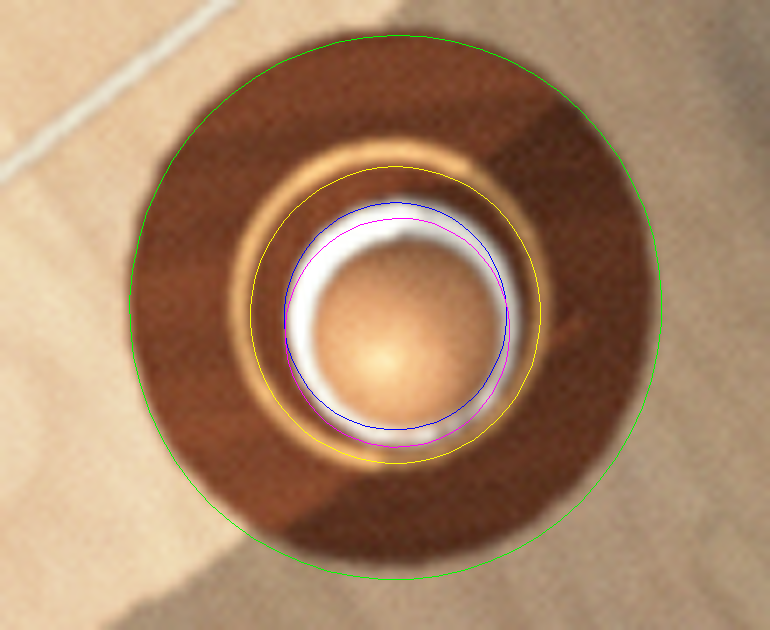

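```bash
cat > ov.py <<'E'
from h import *
def circ(x,y,z,r): 
    a=np.linspace(0,2*np.pi,90); return np.c_[x+r*np.cos(a),y+r*np.sin(a),z+0*a]
R=bot.read_state()['tcp_rot'];X=R[:2,0];Y=R[:2,1]
ims=[]
for n,st in [('wrist',np.array([.5044,.2517])-.0008*X-.0021*Y),('side',np.array([.498,.2555]))]:
    c=capture(n)
    cu=st+.0025*X+.0016*Y; print(n,st,cu)
    p0=proj(c,[[*st,.06]])[0].astype(int)
    w=34 if n=='wrist' else 24
    k=390/(2*w)
    x,y=p0-w
    im=cv2.resize(c['image'][y:y+2*w,x:x+2*w],(390,390),interpolation=cv2.INTER_CUBIC)
    raw=im.copy()
    for C,col in [(circ(*st,.045,.055),(0,255,0)),(circ(*st,.045,.0325),(0,255,255)),(circ(*st,.045,.030),(0,255,255)),(circ(*cu,.045,.023),(255,0,0)),(circ(*cu,.078,.0215),(255,0,255))]:
        p=(proj(c,C)-[x,y]+.5)*k
        cv2.polylines(im,[p.astype(int)],True,col,1)
    ims.append(np.hstack([raw,im]))
cv2.imwrite('pics/ovw.png',ims[0]);cv2.imwrite('pics/ovs.png',ims[1])
E
python3 ov.py
```

```text
wrist [0.50497101 0.25387178] [0.50607244 0.25111589]
side [0.498  0.2555] [0.49910143 0.2527441 ]
```

View pics/ovw.png

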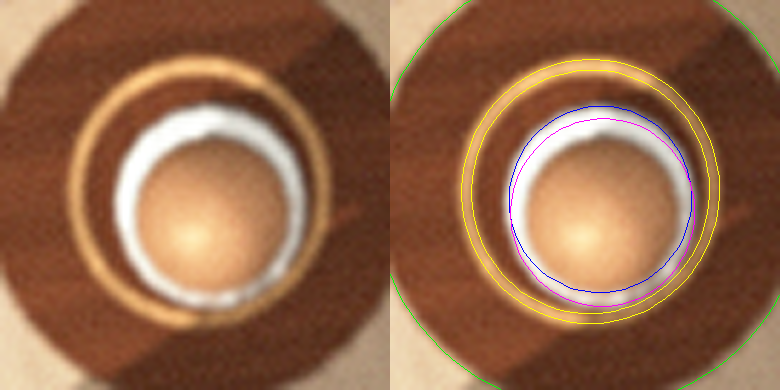

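View pics/ovs.png

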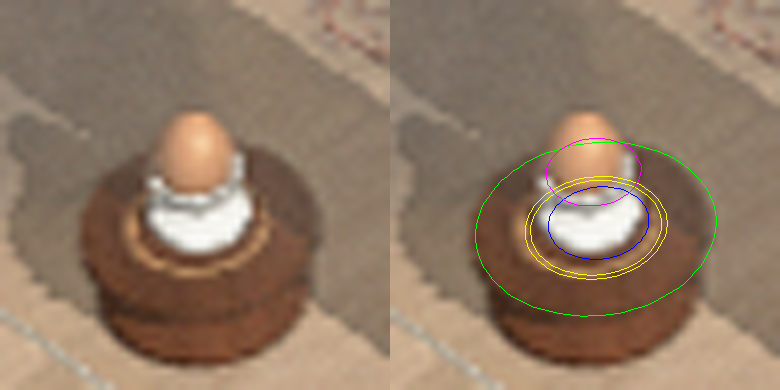

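```bash
python3 -c "
from rig import bot
print(bot.hand_in()); print(bot.read_state()['time_s'])"
```

```text
the job is handed in; nothing more can be done
None
the job is handed in; nothing more can be done
```

The egg cup now stands inside the pale ring of the larger stand, with its egg upright in it. I handed the job in at about 16.5 s, with the arm clear of everything.

**What I did:** I set the fingertips about 30 mm apart as a fork and lowered them behind the cup, 3–4 mm above the stand top. I then pushed the foot about 29 mm towards the centre at roughly 24 mm/s, backed straight off and rose.

**Last checks:**
- **Position:** An overlay on the wrist picture taken from above puts the cup about 3 mm off the ring's centre. That leaves about 4 mm between the foot and the ring's inner edge at the tightest point. The lower edge of the foot is hidden behind the cup in that view.
- **Side view:** It shows the foot inside the ring too.
- **Forces:** Wrist force readings stayed within about 2 N throughout.

**What disagreed or went off plan:**
- **Camera mismatch:** The side camera placed the stand about 6 to 7 mm away from where the wrist camera did. I relied on the wrist camera and on the distance between cup and ring.
- **Tool tilt:** The tool tilted by up to about 3.7° during fast moves. I brought it back to about 1° before going near the cup.

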